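# Full choke and prime before a cold start

## Task

Get the bench engine ready for a cold start: with closed fingers, push the flat-bladed choke lever forward (towards the brass fitting, away from the robot) past its half-choke click until it sits at its far stop, then press the round rubber primer bulb fully down for a moment and let it come back up. Only push and press: do not pinch the lever, leave the ball-topped throttle lever as it is set, do not press the bulb before the choke is fully on, and do not pick up or shove the loose things on the bench.

Things in the scene. Friction and masses are not known exactly. Their poses are not given: they have to be found in the camera images.
- choke_base: choke control unit, bolted down: steel foot plate 150 x 64 x 6 (x, y, z) with an aluminium housing 110 x 52, top face 36 above the bench. Origin: under its middle, on the bench; z up. The lever swings towards the unit's own +x (the end with a short brass fitting), which points away from the robot to within about 35 degrees. The lever's hinge is parallel to the unit's y axis and lies 20 above the origin
- choke (a joint): angle of the choke lever (rad): about 0 = off, leaning 0.525 rad from vertical to the unit's -x; 0.525 = half choke, a spring detent (upright) that holds the lever; 1.05 = full choke, the far stop, leaning 0.525 to +x. Sprung detents at 0, 0.525 and 1.05; let go in between, the lever clicks into the nearest one. Some 7 to 10 N at the top of the lever pushes it out of a detent; forced further at the far stop it is rigid
- choke_tip (a point): middle of the upper end of the choke lever, 85 from the hinge. The lever is a flat steel blade 32 wide (unit's y), 8 thick, with a black rubber pad on each broad face
- choke_near (a point): rubber pad (choke_c1 in the rules) on the choke lever's face towards the unit's -x, the face to push on: 26 wide, 46 along the lever, 3 thick, proud of the blade; this point is the middle of its outer face, 58 along the lever from the hinge
- choke_far (a point): middle of the outer face of the like pad (choke_c2 in the rules) on the lever's other face, towards the unit's +x. Both pads loaded at once by the fingers counts as pinching
- throttle_base: throttle control unit, to be left alone: same foot plate and housing as the choke unit, origin alike; the two units may stand either way round (left or right)
- throttle_tip (a point): centre of the 30 mm ball on top of the throttle's round stem, 80 from its hinge; set anywhere in its swing, stays where it is
- throttle (a joint): angle of the throttle lever (rad), 0 to 1.05, at a chance setting; to stay as it is
- primer_top (a point): centre of the top of the primer bulb, a round black rubber dome 38 across with a flattish top, 26 above the bench, in the middle of a square metal base 70 x 70 (8 thick, with a low collar 54 across and 12 high); pressed straight down
- primer (a joint): travel of the primer bulb (m): 0 = up, 0.008 = fully down (takes about 6 N, springs back)
- screwdriver: loose bystander: screwdriver lying flat, 200 long, handle 26 thick; origin under its middle, x axis along it
- wrench: loose bystander: open-ended steel wrench lying flat, 180 long, 8 thick; origin under its middle
- socket: loose bystander: steel tube socket standing upright, 28 across, 50 tall; origin under its middle
- tin: loose bystander: open steel cup, 60 across, 50 tall; origin under its middle
- oil_bottle: loose bystander: capped bottle, 60 across, 150 tall; origin under its middle
- grease_jar: loose bystander: lidded jar, 64 across, 60 tall; origin under its middle

How it is judged:
On the way, in this order (a step that is already met when the one before it is completed fails the run):
1. the choke lever is past half choke and at its far stop (value of joint choke above 0.97 rad), for 0.3 s.
2. the primer bulb is pressed fully down with the choke full on (value of joint primer above 0.0065 m and value of joint choke above 0.97 rad), for 0.1 s.
At the end, for the whole second after the job is handed in: The choke lever rests at full choke (joint above 0.97 of 1.05 rad), the primer bulb is back up (less than 1.5 mm down), the throttle's ball is within 12 mm and every loose thing within 30 mm of where it was (value of joint choke above 0.97 rad and value of joint primer below 0.0015 m and velocity of joint choke below 0.05 rad/s and distance of throttle_tip from where it was at the start of the episode below 0.012 m and distance of each of screwdriver, wrench, socket, tin, oil_bottle, grease_jar from where it was at the start of the episode below 0.03 m); the robot touches nothing.
It fails at once if the choke lever is pinched (fingers press both its faces at once) (contact force between the fingers and choke_c1 above 1.5 N and contact force between the fingers and choke_c2 above 1.5 N).
It fails at once if the primer bulb is pressed before the choke is full on (value of joint primer above 0.004 m and value of joint choke below 0.9 rad).
It fails at once if the throttle lever is moved (distance of throttle_tip from where it was at the start of the episode above 0.015 m).
It fails at once if a loose thing is picked up, carried or shoved (distance of any of screwdriver, wrench, socket, tin, oil_bottle, grease_jar from where it was at the start of the episode above 0.035 m).
It also fails if it takes over 48 s, if anything falls off the work surface, if the arm or the gripper's body presses on something with over 40 N, if the wrist force passes 120 N, or if a joint passes its speed limit or range.

## Robot

A 6-joint arm with a two-finger parallel gripper is mounted at the origin on the work surface. World frame = base frame: x ahead of the robot, y to its left, z up, the work surface at z = 0. Lengths are in m, angles in rad, forces in N, time in s.
With the tool pointing down it reaches from about 0.425 to 0.95 m from the base axis. Payload 14.7 kg.
Tool frame: the origin (TCP) lies at the very end of the fingers, on their centre line; the grasp point (between the pads) lies 19 mm behind it; z points along the fingers, y is the line along which they close (so a half turn about z gives the same grasp; the last joint's range is limited). The gripper opens to 85 mm and grips with 20 to 120 N. Pads are 22 mm wide; open, the fingers measure 114 mm over their backs; the gripper's body (76 mm by 85 mm) begins 54 mm behind the grasp point. The pads swing forward as they close: fully open they stand 13 mm farther back than shut.
Start: joints at [1.186, 0.48, 1.596, -0, 1.065, -0.047], TCP at [0.215, 0.613, 0.231] pointing down, gripper open.
Joint ranges: [-2.75, 2.75], [-0.82, 2.05], [0.23, 2.67], [-1.56, 4.7], [0.09, 2.69], [-2.92, 2.92]. Speed limits (rad/s): [1.89, 1.89, 2.39, 3.01, 3.01, 3.01].

## Interface

Orientations are given as a unit quaternion [x, y, z, w].
In Python, from station import robot gives the robot as it stands. Calls block until the motion is done:
- robot.goto(position, orientation): joint-space move of the TCP to a pose.
- robot.move_straight(position, rot=None, feed=0.15, guard=None): straight line of the TCP; rot=None keeps the orientation; feed is the mean speed in m/s. With guard (N) it stops when the force on the tool has changed by that much, and returns True; else False.
- robot.goto_joints(angles): joint-space move.
- robot.gripper_to(opening, strength=None): finger opening in m; strength is the grip in N (None keeps the last); returns when the fingers have stopped.
- robot.dwell(seconds).
- robot.inverse_kinematics(position, orientation): joint angles nearest the present ones, or None.
- robot.get_obs(): the state.
- robot.get_image(name): name is "scene" or "top" or "wrist"; returns a dict with "image" (400x640x3 uint8, red, green, blue), "range_z" (400x640 float32, m along the optical axis (not along the pixel's ray), 0 where there is no reading), "fx", "fy", "cx", "cy" (pixels), "R" (3x3) and "t" (3): a world point X has camera coordinates R X + t; the wrist camera has in their place "hand_eye" (4x4, takes a point from camera to tool coordinates, whose origin is the TCP and whose axes are the flange's). Camera axes: x right, y down, z forward; pixel columns grow to the right and rows downward; lengths in m; the calibration is good to about 2 mm. A picture is of the moment at which its call begins: read the wrist's pose just before it.
A pose or a line that the arm cannot do raises robot.Unreachable and nothing moves.
- robot.hand_in(): hands the job in; it is judged then, once.
Trained networks look in a picture, given as the dict that the camera call returned (one of the last four; its "shot" number tells which), for a name from the list of things; names that differ only in an ending like _2 or _b are one class to them, and where a whole thing is asked for, a point or a joint stands for the part that bears it (a point fixed in the world has none). Each returns a list of dicts, best first, with "score" (0 to 1); they miss things now and then, are a little off and sometimes report something else, mostly with a low value. They report only what shows in the picture. A call takes as long as a camera call.
- robot.outline_of(picture, target): "region" (400x640 bool, what is visible of it) and "rect" ([left, top, width, height] in pixels, round what is visible of it).
The state is a dict: "t": time; "q": joint angles; "joint_vel": joint speeds; "joint_torque": joint torques, N m; "position": TCP position; "tcp_rot": TCP orientation; "wrist_force": force on the tool from outside, world axes, zero at the start; "moment": the same for the moment, N m; "gripper_width": finger opening in m; "grip_force": force on a finger pad.
Only numpy, scipy, OpenCV 4.12 (cv2) and the standard library are available. Lean on these libraries where they do the work, as an engineer would, in place of code of your own. Each camera call takes 0.05 s, during which the arm holds its last target. There are 200 camera calls.

## Working session

There is one attempt and no reset: what is moved stays moved. The work goes in short steps, each a Python script; the robot and the scene stay as the last script left them, time stands still between calls to the robot, and variables do not carry over. Pictures are saved under pics/ and viewed, at most 10 in all, crops included, and the job is handed in when it is done.

```bash
mkdir -p pics; ls
cat > h.py <<'E'
import numpy as np, cv2
from station import robot
def cloud(p, m=None):
    z=p["range_z"]; ok=z>0
    if m is not None: ok&=m
    v,u=np.nonzero(ok); d=z[ok]
    c=np.stack([(u-p["cx"])/p["fx"]*d,(v-p["cy"])/p["fy"]*d,d],1)
    return (c-np.array(p["t"]))@np.array(p["R"])
E
cat > a.py <<'E'
from h import *
ims=[]
for n in ("top","scene"):
    p=robot.get_image(n); ims.append(p); cv2.imwrite(f"pics/{n}.png",p["image"][:,:,::-1])
    np.savez(f"{n}.npz",**{k:p[k] for k in("image","range_z","fx","fy","cx","cy","R","t")})
    for t in ("choke_base","choke","throttle_base","throttle","primer","tin","oil_bottle","grease_jar","socket","screwdriver","wrench"):
        for o in robot.outline_of(p,t)[:2]:
            c=cloud(p,o["region"]); 
            if len(c): print(n,t,round(o["score"],2),o["rect"],len(c),np.median(c,0).round(3),c.min(0).round(3),c.max(0).round(3))
print(robot.get_obs()["t"])
E
python3 a.py
```

```text
pics
top choke_base 0.6 [217.8, 198.9, 29.8, 44.0] 952 [0.539 0.255 0.033] [ 0.465  0.215 -0.008] [0.621 0.306 0.103]
top choke 0.6 [224.8, 218.1, 7.5, 15.0] 103 [0.514 0.254 0.084] [0.497 0.238 0.037] [0.536 0.273 0.103]
top throttle_base 0.65 [362.7, 189.6, 37.4, 47.2] 881 [ 0.563 -0.22   0.033] [ 0.492 -0.289 -0.007] [ 0.64  -0.162  0.12 ]
top throttle 0.4 [379.0, 201.8, 8.4, 12.2] 58 [ 0.576 -0.216  0.108] [ 0.565 -0.226  0.055] [ 0.589 -0.204  0.12 ]
top primer 0.52 [304.8, 218.2, 9.2, 14.4] 107 [0.526 0.009 0.024] [ 0.509 -0.007  0.012] [0.546 0.026 0.034]
top tin 0.73 [294.0, 155.4, 19.0, 17.7] 260 [0.724 0.025 0.021] [ 0.688 -0.004 -0.006] [0.745 0.051 0.058]
top oil_bottle 0.67 [162.9, 233.8, 27.2, 23.1] 377 [0.456 0.421 0.058] [0.428 0.396 0.002] [0.491 0.456 0.069]
top oil_bottle 0.66 [428.4, 223.6, 27.3, 18.2] 410 [ 0.502 -0.406  0.101] [ 0.478 -0.444 -0.004] [ 0.548 -0.388  0.156]
top grease_jar 0.83 [163.2, 233.5, 24.7, 21.4] 388 [0.456 0.423 0.058] [ 0.428  0.396 -0.009] [0.491 0.471 0.069]
top grease_jar 0.32 [222.8, 219.9, 11.9, 12.0] 89 [0.514 0.254 0.084] [0.497 0.
[... 1540 characters left out ...]
ne oil_bottle 0.6 [140.9, 190.2, 30.7, 53.8] 1133 [ 0.531 -0.42   0.079] [ 0.307 -0.485 -0.005] [ 0.547 -0.394  0.154]
scene grease_jar 0.65 [443.7, 155.2, 22.4, 26.8] 454 [0.48  0.415 0.048] [0.436 0.392 0.006] [0.498 0.451 0.065]
scene socket 0.67 [294.0, 175.0, 11.2, 23.7] 179 [ 0.443 -0.031  0.031] [ 0.406 -0.043 -0.002] [ 0.45  -0.015  0.053]
scene socket 0.42 [442.0, 152.7, 26.0, 32.0] 529 [0.48  0.415 0.043] [ 0.435  0.391 -0.001] [0.498 0.453 0.065]
scene screwdriver 0.86 [220.5, 275.9, 75.2, 21.1] 404 [ 0.744 -0.228  0.024] [ 0.711 -0.281 -0.001] [ 0.827 -0.104  0.113]
scene wrench 0.67 [378.2, 243.6, 66.4, 22.6] 564 [0.733 0.19  0.007] [ 0.704  0.098 -0.003] [0.754 0.281 0.013]
1.2
```

```bash
cat > b.py <<'E'
from h import *
ps=[dict(np.load(f"{n}.npz")) for n in("top","scene")]
a=ps[0]["image"][130:270,140:470]; b=ps[1]["image"][140:310,120:480]
A=cv2.resize(a,(760,322),interpolation=cv2.INTER_CUBIC); B=cv2.resize(b,(570,270),interpolation=cv2.INTER_CUBIC)
im=np.zeros((592,760,3),np.uint8); im[:322]=A; im[322:,:570]=B
cv2.imwrite("pics/c.png",im[:,:,::-1])
for nm,c0 in(("choke",(.543,.258)),("thr",(.565,-.225))):
  for p in ps:
    c=cloud(p); c=c[(np.hypot(c[:,0]-c0[0],c[:,1]-c0[1])<.1)]
    for lo,hi in((.028,.042),):
        q=c[(c[:,2]>lo)&(c[:,2]<hi)]
        print(nm,len(q),cv2.minAreaRect((q[:,:2]*1000).astype(np.float32)),np.median(q[:,2]))
    q=c[c[:,2]>.06]; print("lever",q.mean(0),q.max(0)); 
    q=c[c[:,2]>.085]; print("leverhi",len(q),q.mean(0),cv2.minAreaRect((q[:,:2]*1000).astype(np.float32)))
E
python3 b.py
```

```text
choke 434 ((546.6991577148438, 261.52044677734375), (118.19317626953125, 52.378597259521484), 10.321587562561035) 0.03585316932857741
lever [0.51068397 0.25328284 0.08538155] [0.52990199 0.26957404 0.10288065]
leverhi 52 [0.50518486 0.25297297 0.09261155] ((507.3441467285156, 253.0986785888672), (19.168542861938477, 30.802257537841797), 4.520705699920654)
choke 469 ((551.6614379882812, 254.80894470214844), (119.5899429321289, 55.065364837646484), 9.935563087463379) 0.03654270335274239
lever [0.51853818 0.24787363 0.07929876] [0.53391699 0.26439036 0.09821226]
leverhi 67 [0.51119177 0.24754304 0.09114293] ((510.7741394042969, 248.85787963867188), (20.517269134521484, 33.085853576660156), 11.12384033203125)
thr 444 ((565.9729614257812, -225.64892578125), (109.30801391601562, 53.54676818847656), 33.44110870361328) 0.0358610429711788
lever [ 0.57781772 -0.21576304  0.10640566] [ 0.59185142 -0.20268076  0.11993744]
leverhi 74 [ 0.57804559 -0.21565368  0.10760373] ((579.0352783203125, -216.80686950683594), (27.340307235717773, 26.584230422973633), 73.9372787475586)
thr 624 ((576.7846069335938, -226.97509765625), (125.02859497070312, 54.21723175048828), 33.83380889892578) 0.036560103524785476
lever [ 0.58884672 -0.22228623  0.10139041] [ 0.5988089  -0.20736141  0.11574603]
leverhi 114 [ 0.59001828 -0.22160722  0.10613092] ((588.066162109375, -221.0437774658203), (24.79384422302246, 27.086101531982422), 29.659992218017578)
```

View pics/c.png

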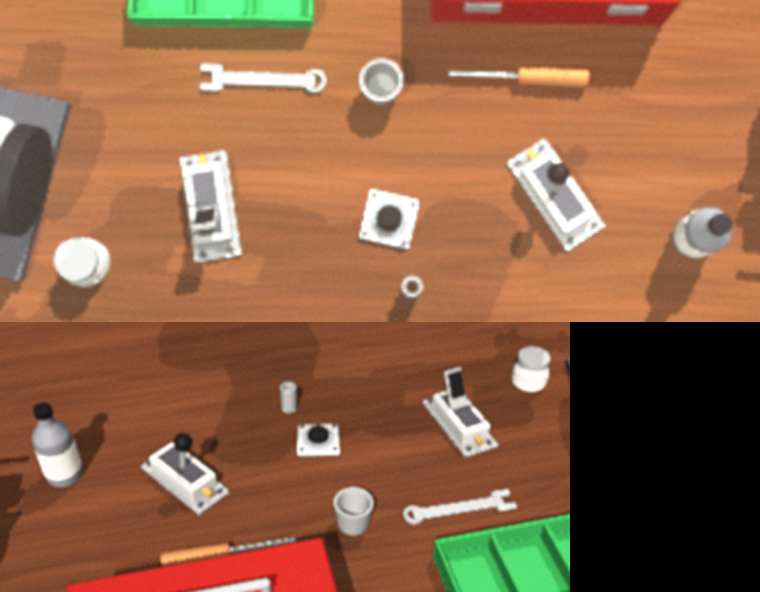

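The choke is the left unit (about pixel 208,205). It has a flat blade leaning towards the robot and its brass end is far away. The ball-topped throttle is on the right (557,190), and the primer is in the middle (388,217). Next I'll close the fingers, go behind the choke and look with the wrist camera.

```bash
cat >> h.py <<'E'
from scipy.spatial.transform import Rotation as Ro
def wcloud(o,p,m):
    z=p["range_z"]; ok=(z>0)&m; v,u=np.nonzero(ok); d=z[ok]
    c=np.stack([(u-p["cx"])/p["fx"]*d,(v-p["cy"])/p["fy"]*d,d,d*0+1],1)
    c=(c@np.array(p["hand_eye"]).T)[:,:3]
    return Ro.from_quat(o["tcp_rot"]).apply(c)+o["position"]
def look(name,ts):
    o=robot.get_obs(); p=robot.get_image("wrist"); cv2.imwrite(f"pics/{name}.png",p["image"][:,:,::-1])
    for t in ts:
        for r in robot.outline_of(p,t)[:1]:
            c=wcloud(o,p,r["region"])
            if len(c): print(t,round(r["score"],2),r["rect"],np.median(c,0).round(3),np.percentile(c,2,axis=0).round(3),np.percentile(c,98,axis=0).round(3))
    c=wcloud(o,p,np.ones(p["range_z"].shape,bool)); return c
E
cat > m1.py <<'E'
from h import *
o=robot.get_obs(); print(Ro.from_quat(o["tcp_rot"]).as_matrix().round(2).tolist())
robot.gripper_to(0.0)
yaw=np.radians(9.5); ex=np.array([np.cos(yaw),np.sin(yaw),0])
# tool z down, tool x along +-unit x; choose nearer in joint 6
best=None
for s in(1,-1):
    x=s*ex; z=np.array([0,0,-1.]); q=Ro.from_matrix(np.stack([x,np.cross(z,x),z],1)).as_quat()
    P=np.array([.546,.258,0])-.10*ex+[0,0,.23]
    j=robot.inverse_kinematics(P,q); print(s,j)
    if j is not None and (best is None or abs(j[5])<best[0]): best=(abs(j[5]),q,P)
np.save("q.npy",best[1]); robot.goto(best[2],best[1])
c=look("w1",["choke_base","choke"]); 
q=c[(np.hypot(c[:,0]-.546,c[:,1]-.258)<.09)&(abs(c[:,2]-.035)<.005)]
if len(q): print(len(q),cv2.minAreaRect((q[:,:2]*1000).astype(np.float32)))
o=robot.get_obs(); print(o["t"],o["position"],o["gripper_width"])
E
python3 m1.py
```

```text
[[-0.94, 0.33, -0.0], [0.33, 0.94, -0.0], [0.0, -0.0, -1.0]]
1 [ 4.35350397e-01  2.84527524e-01  1.91753838e+00 -4.44089210e-16
  9.39526749e-01  1.84034044e+00]
-1 [ 4.35350397e-01  2.84527524e-01  1.91753838e+00 -4.44089210e-16
  9.39526749e-01 -1.30125221e+00]
choke_base 0.74 [292.5, 190.4, 44.7, 50.4] [0.496 0.248 0.024] [0.471 0.218 0.005] [0.535 0.282 0.038]
983 ((512.4224243164062, 250.39598083496094), (41.96278762817383, 50.71926498413086), 9.731675148010254)
3.725 [0.44723949 0.24221723 0.22996078] 0.0003525018263757071
```

```bash
cat > m2.py <<'E'
from h import *
yaw=np.radians(9.7); ex=np.array([np.cos(yaw),np.sin(yaw),0]); C=np.array([.546,.2565,0])
def L(x,z): return C+x*ex+[0,0,z]
robot.move_straight(L(-.10,.23)); robot.move_straight(L(-.10,.068),feed=.12)
o=robot.get_obs(); print(o["t"],np.round(o["wrist_force"],1))
g=robot.move_straight(L(.024,.068),feed=.04,guard=32)
o=robot.get_obs(); print(g,o["t"],((o["position"]-C)@ex).round(4),np.round(o["wrist_force"],1))
robot.dwell(.4)
o=robot.get_obs(); print(o["t"],((o["position"]-C)@ex).round(4),np.round(o["wrist_force"],1))
c=look("w2",["choke"])
p=robot.get_image("top"); cv2.imwrite("pics/t2.png",cv2.resize(p["image"][180:260,190:290],(600,480))[:,:,::-1])
E
python3 m2.py
```

```text
5.475 [-0.  -0.   0.3]
True 7.9917 0.011 [-5.8 -0.2 10.7]
8.3917 0.0109 [-5.1 -0.1 10.5]
choke 0.8 [294.0, 221.1, 49.3, 109.8] [0.555 0.261 0.045] [0.55  0.244 0.038] [0.587 0.273 0.095]
```

```bash
cat > m3.py <<'E'
from h import *
yaw=np.radians(9.7); ex=np.array([np.cos(yaw),np.sin(yaw),0]); C=np.array([.546,.2565,0])
def L(x,z): return C+x*ex+[0,0,z]
robot.move_straight(L(-.03,.068)); robot.move_straight(L(-.05,.2))
c=look("w3",["choke"])
q=c[(np.abs((c-C)@np.array([-ex[1],ex[0],0]))<.014)&(c[:,2]>.045)&(c[:,2]<.12)&(abs((c-C)@ex)<.08)]
X=(q-C)@ex; 
for lo in(.05,.06,.07,.08,.09): m=abs(q[:,2]-lo)<.004; print(lo,m.sum(),np.median(X[m]) if m.any() else None)
print(robot.get_obs()["t"])
p=robot.get_image("scene"); cv2.imwrite("pics/s3.png",cv2.resize(p["image"][150:240,370:450],(480,540))[:,:,::-1])
# go look at the primer
z=np.array([0,0,-1.])
robot.goto([.47,.005,.2],np.load("q.npy"))
c=look("w4",["primer"]); q=c[(np.hypot(c[:,0]-.53,c[:,1]-.005)<.06)]
t=q[(q[:,2]>.021)]; print(len(t),cv2.minAreaRect((t[:,:2]*1000).astype(np.float32)),t.mean(0),t[:,2].max())
t=q[(q[:,2]>.004)&(q[:,2]<.011)]; print(len(t),cv2.minAreaRect((t[:,:2]*1000).astype(np.float32)))
print(robot.get_obs()["t"])
E
python3 m3.py
```

```text
choke 0.54 [291.0, 160.9, 51.4, 81.6] [0.512 0.251 0.036] [0.473 0.219 0.005] [0.566 0.287 0.039]
0.05 0 None
0.06 0 None
0.07 0 None
0.08 0 None
0.09 0 None
10.1083
primer 0.83 [296.3, 210.3, 30.4, 27.3] [0.525 0.003 0.025] [ 0.513 -0.012  0.017] [0.541 0.021 0.028]
2077 ((507.18524169921875, 0.2696876525878906), (74.27142333984375, 44.46411895751953), 22.869022369384766) [ 0.49136006 -0.01064319  0.20079567] 0.27841403588997016
1103 ((530.7501831054688, 5.459835052490234), (70.19709777832031, 69.83454895019531), 78.02826690673828)
11.225
```

View pics/s3.png

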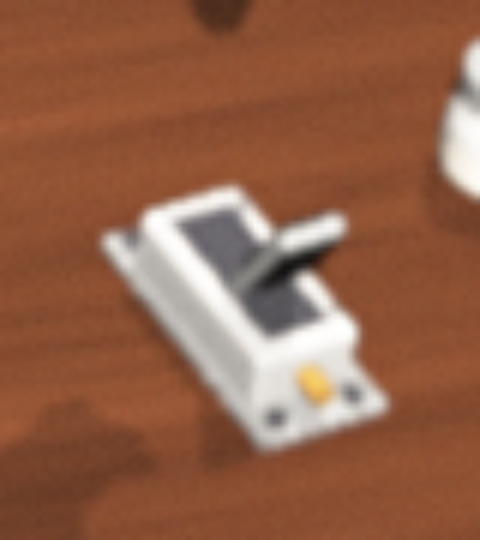

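View pics/w4.png

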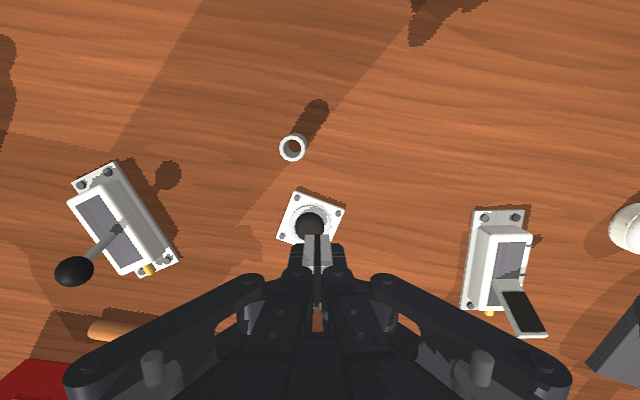

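Both pictures show the blade leaning to the brass end (scene crop 345,220; wrist view 525,310). In the wrist view the bulb is at (310,225), and its 70 x 70 base is centred at (0.531, 0.0055). I'll check the lever tip by range, then press.

```bash
cat > m4.py <<'E'
from h import *
yaw=np.radians(9.7); ex=np.array([np.cos(yaw),np.sin(yaw),0]); C=np.array([.546,.2565,0])
def lever():
  for n in("top","scene"):
    c=cloud(robot.get_image(n)); q=c[(np.hypot(*(c-C)[:,:2].T)<.09)&(c[:,2]>.08)&(c[:,2]<.13)]
    print(n,len(q),((q-C)@ex).mean().round(4) if len(q) else None,q[:,2].max().round(3) if len(q) else None)
    if len(q) and ((q-C)@ex).mean()<.03: return False
  return True
assert lever()
P=np.array([.5307,.0055,0]); q=np.load("q.npy")
robot.move_straight(P+[0,0,.2]); robot.move_straight(P+[0,0,.045])
g=robot.move_straight(P+[0,0,.0165],feed=.02,guard=18)
robot.dwell(.4); o=robot.get_obs(); print(g,o["t"],o["position"].round(4),np.round(o["wrist_force"],1))
E
python3 m4.py
```

```text
top 66 0.0337 0.1
scene 72 0.0402 0.097
True 14.7417 [0.5307 0.0055 0.0179] [-2.6  0.5 14.1]
```

```bash
cat > m5.py <<'E'
from h import *
robot.move_straight([.5307,.0055,.2]); robot.goto([.46,.1,.28],np.load("q.npy")); robot.dwell(.5)
for n in("top","scene"):
    p=robot.get_image(n); a=dict(np.load(f"{n}.npz"))
    c=cloud(p); k=c[(np.hypot(c[:,0]-.5307,c[:,1]-.0055)<.012)]; print(n,"primer z",np.median(k[:,2]))
    q=c[(np.hypot(c[:,0]-.546,c[:,1]-.2565)<.09)&(c[:,2]>.08)&(c[:,2]<.13)]; print(q.mean(0))
    cv2.imwrite(f"pics/f_{n}.png",np.hstack([a["image"][130:320,130:500],p["image"][130:320,130:500]])[:,:,::-1])
print(robot.get_obs()["t"])
E
python3 m5.py
```

```text
top primer z 0.025116758024449355
[nan nan nan]
scene primer z 0.026109262876974192
[0.58653325 0.26036063 0.09086837]
17.3333m5.py:6: RuntimeWarning: Mean of empty slice.
  q=c[(np.hypot(c[:,0]-.546,c[:,1]-.2565)<.09)&(c[:,2]>.08)&(c[:,2]<.13)]; print(q.mean(0))
  ret = um.true_divide(
```

View pics/f_scene.png

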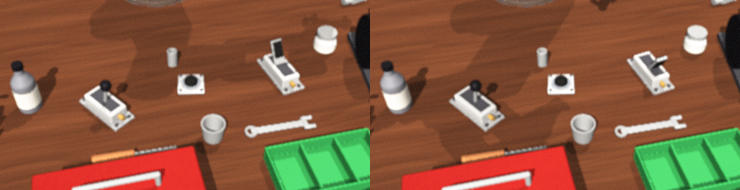

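Compared with the start (left half), only the choke lever has changed, and it now leans to the brass end (655,62). The bulb is back up at 26 mm (560,80), and the arm is clear. In the top view the arm hides the lever.

```bash
python3 -c "
from station import robot
print(robot.hand_in())"
```

```text
the job is handed in; nothing more can be done
None
```

I handed the job in at about 17 s on the robot's clock: the choke lever is at its far stop, the primer bulb was pressed fully down and came back up, and the throttle and loose things look unmoved in the final scene picture; no verdict came back.

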